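# Sound two boot lasts with the depth pin and flag the shallow one

## Task

One of these two boot lasts had its tube hole drilled too shallow. Take the depth pin from the block and sound the left-hand hole first: press the pin straight down, firmly enough to overcome the spring grip of the tube but gently on the floor of the hole, until it bottoms, and see whether its groove has come down level with the tube's mouth. Leave the pin standing bottomed in the hole that is too shallow (in the left one if that is it, otherwise move it to the right one and press it home there too), and knock nothing about.

Things in the scene. Friction and masses are not known exactly. Their poses are not given: they have to be found in the camera images.
- pin_mid (a point): Centre of the depth pin, half-way up (65 mm above its tip; z runs tip to handle). Pin 130 mm long, 90 g: steel rod 11 mm thick, tapered to 5 mm in the last 8 mm; groove 42 mm above the tip; brass ferrule; round wooden handle 24 mm thick from 82 to 118 mm above the tip, to be gripped at about 100 mm. It starts upright in the near hole of the block, 30 mm deep, loose.
- pin_tip (a point): Lower end of the depth pin, on its axis; z points up the pin.
- tube_left (a point): Mouth of the brass tube in the flat top of the left-hand (+y) boot last: centre, at the rim, 158 mm above the table, z up. Blind hole 12 mm wide; 42 mm deep if sound, 12 to 16 mm less if too shallow (just one of the two is). From about 8 mm down the springy tube grips the rod with 4 to 10 N, in and out, all the way; the floor is hard and may be pressed with 12 to 30 N.
- tube_right (a point): The same for the right-hand last; either may be the shallow one, which nothing outside shows. The lasts are screwed to plywood boards that are fixed to the table, toes pointing away from the robot.
- board_left: Plywood board, 18 mm thick, 104 mm wide and 244 mm long, with the left-hand last screwed to it; origin under its centre, local +y toward the heel, where the tube stands 58 mm from the centre. Fixed.
- board_right: The same for the right-hand last. Fixed.
- block: Wooden tool block, 150 x 62 x 50 mm, long side along its x; origin under its centre; fixed. The pin's hole is 40 mm from the centre toward the robot (local -x); a marker and a pencil stand at its far end, 92 mm from the pin, up to 178 mm high.
- tack_jar: Loose glass jar with lid, 54 mm wide, 74 mm high, on the table in front of the lasts; origin under its centre.
- dye_bottle: Loose small bottle with black cap, 36 mm wide, 66 mm high; origin under its centre.

How it is judged:
By the outcome, as a careful person would: the job done as asked, in the order asked, and still so for the second after the job is handed in, with the robot touching nothing.
It also fails if it takes over 51 s, if anything falls off the work surface, if the arm or the gripper's body presses on something with over 40 N, if the wrist force passes 120 N, or if a joint passes its speed limit or range.

## Robot

A 6-joint arm with a two-finger parallel gripper is mounted at the origin on the work surface; the furniture and walls round the work are solid. World frame = base frame: x ahead of the robot, y to its left, z up, the work surface at z = 0. Lengths are in mm, angles in degrees, forces in N, time in s.
With the tool pointing down it reaches from about 350 to 850 mm from the base axis. Payload 8.1 kg.
Tool frame: the origin (TCP) lies midway between the tips of the shut fingers; the grasp point (between the pads) lies 19 mm behind it (r.tcp_to_grasp is the distance from the TCP to the grasp point, in mm); z points along the fingers, y is the direction in which the jaws open and shut (so a half turn about z gives the same grasp; the last joint's range is limited). The gripper opens to 85 mm and grips with 20 to 120 N. Pads are 22 mm wide; open, the fingers measure 114 mm over their backs; the gripper's body (76 mm by 85 mm) begins 54 mm behind the grasp point. The pads swing forward as they close: fully open they stand 13 mm farther back than shut.
Start: joints at [60.023, 7.471, 85.268, -0, 87.261, -4.893], TCP at [254.349, 543.426, 205.792] pointing down, gripper open.
Joint ranges: [-169.43, 169.43], [-51.17, 129.36], [1.28, 143.12], [-76.62, 256.62], [0, 156.53], [-152.29, 152.29]. Speed limits (degrees/s): [136.94, 136.94, 159.86, 180, 180, 180].

## Interface

Orientations are given as [roll, pitch, yaw] about the fixed x, y, z axes, in that order (R = Rz(yaw) Ry(pitch) Rx(roll)).
In Python, from bench import r gives the robot as it stands.
- The arm moves only by the tool jog_arm, never from a script. Its argument "targets" is a list of rows, each a list of 7 numbers: the shift along the tool's x, y, z in m, then the turn, a rotation vector about the tool's x, y, z in rad, then the closure, from 0 (fully open) to 1 (shut). In form: [[dx, dy, dz, wx, wy, wz, claw], ...]. A call has 1 to 5 rows; each row is the pose to reach, as a shift and turn from the pose commanded when the call began, along the tool's axes at that moment; what a row does not reach only later rows make up. A row lasts 1/12 s, in which the tool goes at most 41.7 mm and 7.16 degrees, less where a joint would pass 70% of its speed; a pose out of reach is approached as far as the arm can. A call with a gripper value outside its range is refused whole. The fingers move at their own pace and stop on an object; "newtons" is the grip in N (left out, the last holds). Time passes only in rows, so rows that repeat a pose let the fingers close. It gives the time, the measured TCP pose, the force and the opening at its end, in the units of the state.
- r.sense(): the state, without advancing time (a new reading comes with each control period).
- r.snapshot(name): name is "scene" or "top" or "wrist"; returns a dict with "pixels" (420x560x3 uint8, red, green, blue), "fx", "fy", "cx", "cy" (pixels), "origin" and "attitude" of the camera in the world. Camera axes: x right, y down, z forward; pixel columns grow to the right and rows downward; lengths in mm; the calibration is good to about 2 mm. A picture is of the moment at which its call begins. There is no depth.
- r.hand_in(): hands the job in, once; it reports no verdict.
The state is a dict: "time": time; "joint_pos": joint angles; "qd": joint speeds; "joint_efforts": joint torques, N m; "tool_pos": TCP position; "tcp_rot": TCP orientation; "ft_force": force on the tool from outside, world axes, zero at the start; "wrist_torque": the same for the moment, N m; "finger_gap": finger opening in mm.
Only numpy, scipy, OpenCV 4.12 (cv2) and the standard library are available. Lean on these libraries where they do the work, as an engineer would, in place of code of your own. Each camera call takes 0.05 s, during which the arm holds its last target.

## Working session

There is one attempt and no reset: what is moved stays moved. The work goes in short steps, Python scripts to look and compute and a tool call to move; the robot and the scene stay as the last step left them, time stands still between calls to the robot, and variables do not carry over. Pictures are saved under pics/ and viewed, and the job is handed in when it is done.

Besides the shell and the picture viewer there is one more tool, called as name(argument=value, ...) on one line, values as JSON. jog_arm: Moves the arm, as the interface text tells. Its arguments: {"type":"object","properties":{"targets":{"type":"array","items":{"type":"array","items":{"type":"number"}}},"newtons":{"type":"number"}},"required":["targets"]}

```bash
ls; mkdir -p pics; python3 - <<'E'
from bench import r
import cv2
print(r.sense())
for n in("scene","top","wrist"):
    s=r.snapshot(n); cv2.imwrite(f"pics/{n}0.png",s["pixels"][:,:,::-1])
    print(n,{k:s[k] for k in s if k!="pixels"})
E
```

```text
pics
{'time': 0.0, 'joint_pos': array([ 6.00227826e+01,  7.51542539e+00,  8.53307238e+01, -1.20091955e-03,
        8.72627839e+01, -4.89341292e+00]), 'qd': array([ 0.01832631, -0.00802727,  0.01773303,  0.03743997, -0.00802027,
       -0.04613687]), 'joint_efforts': array([ 1.42735091e-03, -5.69388664e+01, -5.00561357e+01,  1.48364311e-04,
        1.41352729e-02, -3.65545111e-05]), 'tool_pos': array([254.04690112, 542.88071471, 204.72734532]), 'tcp_rot': array([-1.79891362e+02, -8.09718038e-03,  1.54916246e+02]), 'ft_force': array([ 0.42709993,  0.10819455, -0.23621846]), 'wrist_torque': array([ 0.01166629, -0.04775104, -0.0493176 ]), 'finger_gap': 85.20240089763125}
scene {'fx': 454.7239290127995, 'fy': 454.7239290127995, 'cx': 281.482983524795, 'cy': 209.60142941395551, 'origin': array([  75.91430277, -712.67231109,  703.9170373 ]), 'attitude': array([-124.46346834,   -0.79301287,  -28.84361833])}
top {'fx': 458.3463961396333, 'fy': 458.3463961396333, 'cx': 284.26757054217575, 'cy': 212.71405261815912, 'origin': array([ 357.23924138,   30.47111535, 1056.30584658]), 'attitude': array([-1.70160936e+02, -3.52712317e-02, -9.15001912e+01])}
wrist {'fx': 374.8887391091348, 'fy': 374.8887391091348, 'cx': 284.8740558664018, 'cy': 214.70296815762688, 'origin': array([183.43657132, 576.16135664, 372.62785663]), 'attitude': array([1.62505279e+02, 6.68633557e-02, 6.49759839e+01])}
```

View pics/scene0.png

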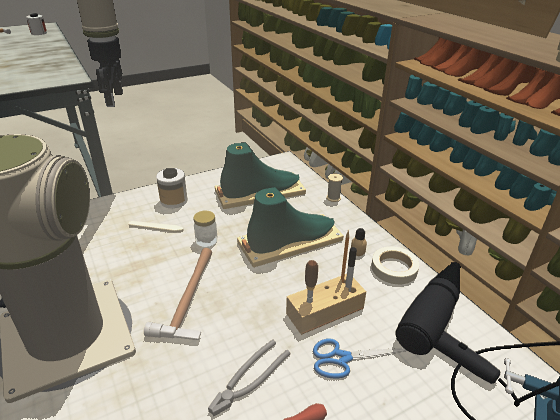

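View pics/top0.png

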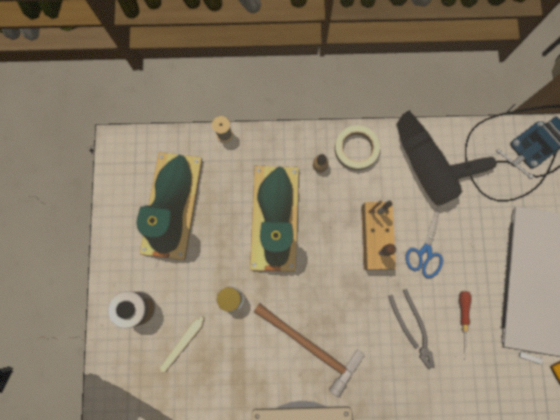

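View pics/wrist0.png

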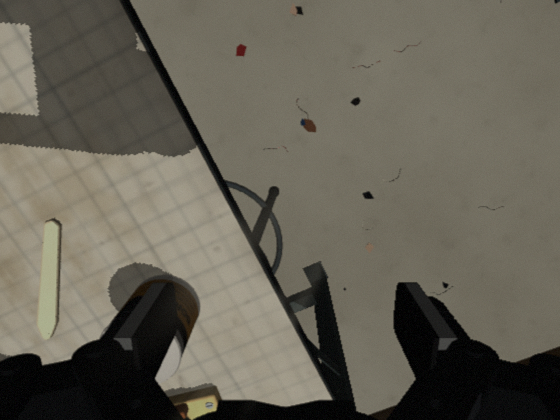

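The top view shows the tubes at about (152,220) and (276,235) and the pin handle at about (389,250). In the scene view they are at about (239,147), (271,196) and (311,272). I'll zoom in to refine these.

```bash
cat > h.py <<'E'
import numpy as np,cv2
from scipy.spatial.transform import Rotation as R
def ray(s,u,v):
    d=R.from_euler('xyz',s["attitude"],degrees=True).apply([(u-s["cx"])/s["fx"],(v-s["cy"])/s["fy"],1.])
    return np.array(s["origin"]),d/np.linalg.norm(d)
def plane(s,u,v,z):
    o,d=ray(s,u,v); return o+d*(z-o[2])/d[2]
def proj(s,p):
    c=R.from_euler('xyz',s["attitude"],degrees=True).inv().apply(np.array(p)-s["origin"])
    return s["cx"]+s["fx"]*c[0]/c[2], s["cy"]+s["fy"]*c[1]/c[2]
def tri(*rs):
    A=0;b=0
    for o,d in rs:
        M=np.eye(3)-np.outer(d,d);A=A+M;b=b+M@o
    return np.linalg.solve(A,b)
def crop(s,u,v,w,h,k,name):
    im=s["pixels"][:,:,::-1][v:v+h,u:u+w]
    cv2.imwrite(name,cv2.resize(im,None,fx=k,fy=k,interpolation=cv2.INTER_NEAREST))
E
python3 - <<'E'
from bench import r
from h import *
s=r.snapshot("scene");t=r.snapshot("top")
a=[];
def blk(S,u,v,w,h,k): return cv2.resize(np.ascontiguousarray(S["pixels"][v:v+h,u:u+w,::-1]),None,fx=k,fy=k,interpolation=cv2.INTER_NEAREST)
x=np.hstack([blk(t,132,200,40,40,6),blk(t,256,215,40,40,6),blk(t,360,195,50,80,3)[:,:150]])
y=np.hstack([blk(s,219,127,40,40,6),blk(s,251,176,40,40,6),blk(s,285,250,50,80,3)[:,:150]])
cv2.imwrite("pics/z1.png",np.vstack([x,y]))
for n,u,v,z in(("L",152,220,158),("R",276,235,158)): print(n,plane(t,u,v,z))
for n,u,v,z in(("L",239,147,158),("R",271,196,158)): print(n,plane(s,u,v,z))
E
```

```text
L [505.14537668 288.46278727 158.        ]
R [468.79212466  43.30970336 158.        ]
L [507.94208057 289.18932063 158.        ]
R [471.40916415  37.95406402 158.        ]
```

View pics/z1.png

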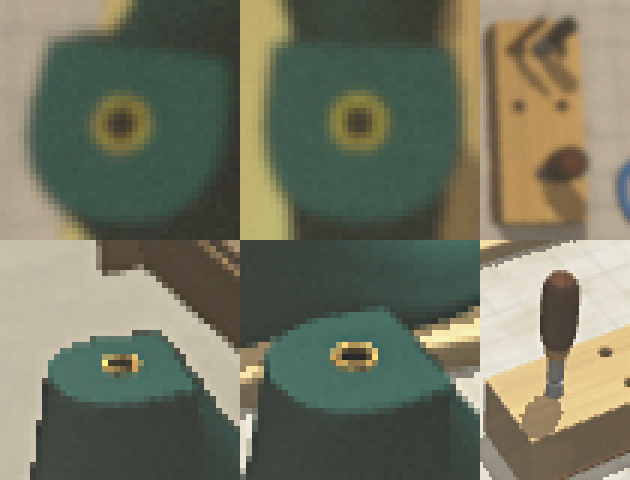

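```bash
python3 - <<'E'
from bench import r
from h import *
s=r.snapshot("scene");t=r.snapshot("top")
for a,b in(((151.8,220.2),(238.5,147.2)),((275.3,235.0),(269.5,194.7))):
    print(plane(t,*a,158),plane(s,*b,158),tri(ray(t,*a),ray(s,*b)))
for z,u,v in((50,309.2,301.8),(120,311,271),(148,311.2,262)): print(z,plane(s,u,v,z))
for z,u,v in((120,387.5,249),(145,390,248)): print(z,plane(t,u,v,z))
hs=[cv2.cvtColor(x["pixels"],cv2.COLOR_RGB2HSV) for x in(s,t)]
print(hs[0][255:300,311],)
# block corners top z=50
for u,v in((363,203),(389,202),(395,268),(366,270)): print(plane(t,u,v,50))
print(r.sense()["time"])
E
```

```text
[504.75389442 288.84993837 158.        ] [506.28541872 288.72830706 158.        ] [505.39969717 288.51934102 158.23046843]
[468.82816724  44.68995656 158.        ] [470.94045326  44.23354049 158.        ] [469.78106968  44.26964794 158.16399166]
50 [ 437.35157862 -188.02752526   50.        ]
120 [ 443.71259666 -177.80353877  120.        ]
148 [ 439.44655372 -182.67863817  148.        ]
120 [ 438.74373048 -183.47325419  120.        ]
145 [ 438.42870718 -182.8677756   145.        ]
[[ 21  26 224]
 [ 23  26 224]
 [ 23  26 219]
 [ 23  24 222]
 [ 26  23 233]
 [ 13  89 138]
 [ 11 120 121]
 [ 10 114 125]
 [ 11 112 127]
 [ 11 114 128]
 [ 11 103 111]
 [ 13  87  91]
 [ 12  82  87]
 [ 15  80  83]
 [ 13  76  81]
 [ 12  70  80]
 [ 14  71  79]
 [ 17  67  76]
 [ 14  64  76]
 [ 14  67  76]
 [ 15  68  75]
 [ 14  67  76]
 [ 14  65  75]
 [ 13  61  75]
 [ 15  74  76]
 [ 15  67  76]
 [ 15  61  75]
 [ 14  71  75]
 [ 15  67  76]
 [ 14  62  78]
 [ 14  65  74]
 [ 14  60  72]
 [ 16  80  89]
 [ 18 104 113]
 [ 18 106 116]
 [ 20  71 107]
 [ 25  15  99]
 [ 25  15  99]
 [ 25  16  98]
 [ 24  13  99]
 [ 24  13  98]
 [ 30  16  95]
 [ 30   6 119]
 [ 38   9 119]
 [ 42  13  98]]
[ 549.14211323 -151.33957848   50.        ]
[ 549.90272029 -209.63234446   50.        ]
[ 402.94030227 -213.15196695   50.        ]
[ 400.26387084 -149.61542192   50.        ]
0.35
```

jog_arm(targets=[[-0.012,-0.026,-0.02,0,0,-0.11,0],[-0.025,-0.053,-0.035,0,0,-0.22,0],[-0.038,-0.08,-0.05,0,0,-0.33,0],[-0.05,-0.108,-0.06,0,0,-0.438,0],[-0.063,-0.136,-0.06,0,0,-0.438,0]])

```text
time: 0.77
tool_pos: [254.2, 393.2, 268.5]
tcp_rot: [179.8, 0.2, -179.6]
ft_force: [0.1, -1.0, -0.1]
finger_gap: 85.6
```

jog_arm(targets=[[-0.02,-0.035,0,0,0,0,0],[-0.04,-0.07,0,0,0,0,0],[-0.06,-0.105,0,0,0,0,0],[-0.08,-0.14,0,0,0,0,0],[-0.1,-0.176,0,0,0,0,0]])

```text
time: 1.18
tool_pos: [354.2, 216.0, 266.1]
tcp_rot: [180.0, 0.1, -180.0]
ft_force: [1.2, 0.8, -0.9]
finger_gap: 85.1
```

jog_arm(targets=[[-0.01,-0.04,0,0,0,0,0],[-0.02,-0.08,0,0,0,0,0],[-0.03,-0.12,0,0,0,0,0],[-0.04,-0.16,0,0,0,0,0],[-0.05,-0.2,0,0,0,0,0]])

```text
time: 1.6
tool_pos: [403.9, 15.6, 266.2]
tcp_rot: [-180.0, 0.1, -180.0]
ft_force: [2.0, 0.6, -0.7]
finger_gap: 85.5
```

jog_arm(targets=[[-0.007,-0.04,0,0,0,0,0],[-0.014,-0.08,0,0,0,0,0],[-0.021,-0.12,0,0,0,0,0],[-0.028,-0.16,0,0,0,0,0],[-0.035,-0.2,0,0,0,0,0]])

```text
time: 2.02
tool_pos: [438.8, -184.7, 266.0]
tcp_rot: [-180.0, 0.0, 180.0]
ft_force: [0.7, 0.6, 0.9]
finger_gap: 85.3
```

```bash
python3 - <<'E'
from bench import r
from h import *
w=r.snapshot("wrist");cv2.imwrite("pics/w1.png",w["pixels"][:,:,::-1])
print(r.sense()["tool_pos"],r.sense()["tcp_rot"],w["origin"],w["attitude"])
print(proj(w,[439.5,-182.5,150]),proj(w,[439.5,-182.5,50]))
E
```

```text
[ 438.82105221 -190.90852172  265.11665627] [-1.79778550e+02 -2.31594003e-02  1.79788265e+02] [ 360.57638761 -184.29018802  433.758731  ] [ 1.62437346e+02 -1.65977289e-02  9.00482771e+01]
(np.float64(286.9646920271898), np.float64(201.4856480933506)) (np.float64(286.4253393673347), np.float64(175.69034405079097))
```

View pics/w1.png

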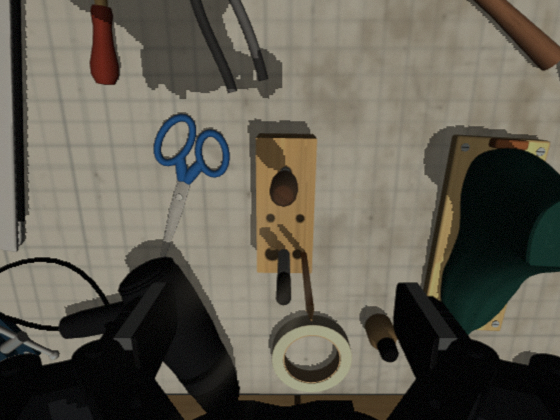

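The handle blob is at about (284,187) and the markers are at (283,275) and (307,285). I'll measure the handle precisely.

```bash
python3 - <<'E'
from bench import r
from h import *
w=r.snapshot("wrist")
s=r.sense();print(s["tool_pos"],s["tcp_rot"],w["origin"],w["attitude"],s["time"])
crop(w,254,150,60,70,8,"pics/w1z.png")
for z in(20+82,150): print(z,proj(w,[439.5,-182.5,z]))
E
```

```text
[ 438.4784503  -187.44461511  265.02635883] [-1.79931020e+02 -7.04788441e-02  1.79697436e+02] [ 360.85031534 -189.64338672  432.93763581] [162.50602262   0.18639138  89.84842297] 2.1167
102 (np.float64(294.1875816406282), np.float64(187.6505319517857))
150 (np.float64(295.440993778705), np.float64(201.86288948283746))
```

View pics/w1z.png

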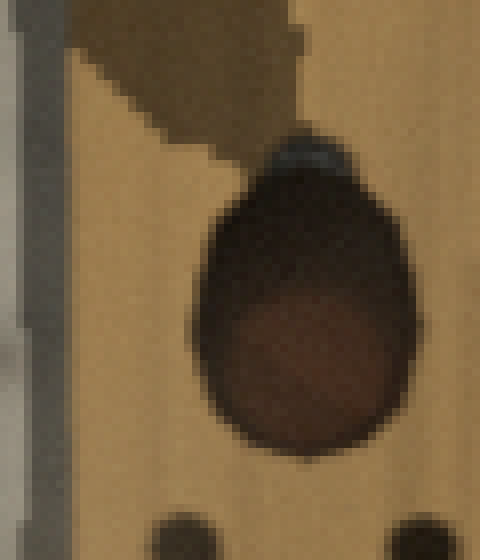

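jog_arm(targets=[[0,0,0,0,0,0,0],[0,0,0,0,0,0,0],[0,0,0,0,0,0,0],[0,0,0,0,0,0,0],[0,0,0,0,0,0,0]])

```text
time: 2.53
tool_pos: [439.1, -181.4, 266.1]
tcp_rot: [-180.0, 0.0, -179.9]
ft_force: [-0.5, 0.4, -0.3]
finger_gap: 85.5
```

```bash
python3 - <<'E'
from bench import r
from h import *
s=r.sense();print(s["tool_pos"],s["tcp_rot"],s["time"])
w=r.snapshot("wrist")
print(w["origin"],w["attitude"])
hsv=cv2.cvtColor(w["pixels"],cv2.COLOR_RGB2HSV)
roi=np.zeros(hsv.shape[:2],np.uint8);roi[150:215,264:316]=1
print([list(hsv[v,284]) for v in range(160,212,5)])
crop(w,254,150,60,70,8,"pics/w2z.png")
for z in(20+82,140,150): print(z,proj(w,[439.5,-182.5,z]))
E
```

```text
[ 439.06756362 -181.37454351  266.11761218] [-1.79985242e+02  3.79581678e-02 -1.79882351e+02] 2.5333
[ 360.91585365 -181.17876766  433.84988787] [ 1.62445891e+02 -1.93102994e-02  9.01773520e+01]
[[np.uint8(18), np.uint8(127), np.uint8(155)], [np.uint8(18), np.uint8(128), np.uint8(146)], [np.uint8(30), np.uint8(24), np.uint8(43)], [np.uint8(23), np.uint8(138), np.uint8(24)], [np.uint8(14), np.uint8(104), np.uint8(32)], [np.uint8(9), np.uint8(101), np.uint8(48)], [np.uint8(12), np.uint8(129), np.uint8(65)], [np.uint8(12), np.uint8(136), np.uint8(71)], [np.uint8(12), np.uint8(131), np.uint8(66)], [np.uint8(17), np.uint8(125), np.uint8(104)], [np.uint8(18), np.uint8(119), np.uint8(154)]]
102 (np.float64(283.02624890019104), np.float64(186.9608400506131))
140 (np.float64(282.8217321349579), np.float64(197.79294760056808))
150 (np.float64(282.7595435802763), np.float64(201.08672702212215))
```

View pics/w2z.png

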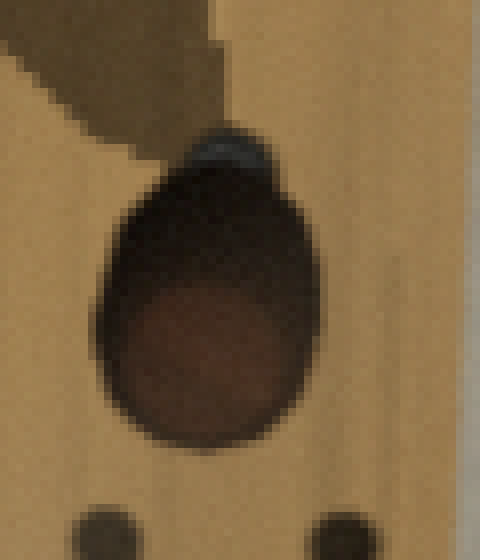

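```bash
python3 - <<'E'
from bench import r
from h import *
from scipy.optimize import least_squares
S={n:r.snapshot(n) for n in("scene","wrist")}
s=S["scene"];g=cv2.cvtColor(s["pixels"],cv2.COLOR_RGB2GRAY)
h=cv2.cvtColor(s["pixels"],cv2.COLOR_RGB2HSV)
crop(s,285,250,50,70,8,"pics/s2z.png")
rows=[]
for v in range(262,287,2):
    c=np.where((h[v,300:325,2]<150)&(h[v,300:325,1]>45))[0]+300; rows.append((v,c.min(),c.max(),(c.min()+c.max())/2))
print(rows)
for z in(50,60,80,102,120,138,150): print(z,proj(s,[438.5,-182.5,z]),proj(S["wrist"],[438.5,-182.5,z]))
E
```

```text
[(262, np.int64(309), np.int64(315), np.float64(312.0)), (264, np.int64(307), np.int64(316), np.float64(311.5)), (266, np.int64(306), np.int64(317), np.float64(311.5)), (268, np.int64(306), np.int64(317), np.float64(311.5)), (270, np.int64(306), np.int64(317), np.float64(311.5)), (272, np.int64(305), np.int64(317), np.float64(311.0)), (274, np.int64(305), np.int64(317), np.float64(311.0)), (276, np.int64(305), np.int64(317), np.float64(311.0)), (278, np.int64(305), np.int64(317), np.float64(311.0)), (280, np.int64(305), np.int64(316), np.float64(310.5)), (282, np.int64(305), np.int64(316), np.float64(310.5)), (284, np.int64(306), np.int64(315), np.float64(310.5)), (286, np.int64(307), np.int64(314), np.float64(310.5))]
50 (np.float64(308.22182338862575), np.float64(299.78792532743455)) (np.float64(283.5173510238184), np.float64(174.52200472590977))
60 (np.float64(308.4620083707012), np.float64(296.1570911803801)) (np.float64(283.48665011796066), np.float64(176.4891632094522))
80 (np.float64(308.95163790088134), np.float64(288.7554476545326)) (np.float64(283.42037940271376), np.float64(180.73545484373727))
102 (np.float64(309.504973387143), np.float64(280.3907723907606)) (np.float64(283.3388892903545), np.float64(185.9569283271439))
120 (np.float64(309.96964504394447), np.float64(273.36641264892984)) (np.float64(283.2643328860728), np.float64(190.73412493056296))
138 (np.float64(310.4454811228072), np.float64(266.173282301618)) (np.float64(283.181397538272), np.float64(196.04820177794414))
150 (np.float64(310.76910793382797), np.float64(261.2810726963255)) (np.float64(283.12072766556656), np.float64(199.9356198020623))
```

View pics/s2z.png

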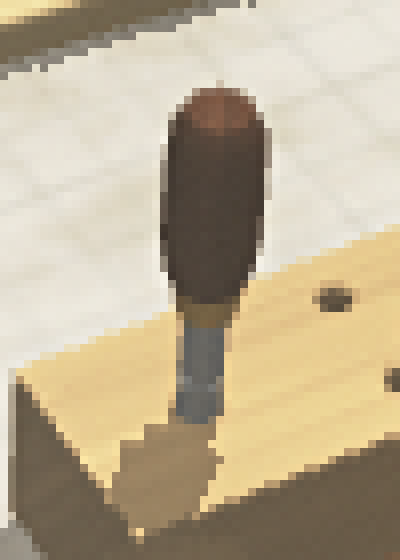

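jog_arm(targets=[[0.0015,-0.0035,0.035,0,0,0,0],[0.0015,-0.0035,0.07,0,0,0,0],[0.0015,-0.0035,0.1,0,0,0,0],[0.0015,-0.0035,0.1,0,0,0,0.2],[0.0015,-0.0035,0.1,0,0,0,0.2]])

```text
time: 3.1
tool_pos: [436.1, -185.1, 164.7]
tcp_rot: [179.9, -0.2, -180.0]
ft_force: [-0.8, 0.4, 0.1]
finger_gap: 68.2
```

```bash
python3 - <<'E'
from bench import r
from h import *
s=r.sense();print(s["tool_pos"],s["tcp_rot"],s["time"],s["finger_gap"])
w=r.snapshot("wrist");cv2.imwrite("pics/w3.png",w["pixels"][:,:,::-1])
for z in(102,120,140,150): print(z,proj(w,[437.5,-184.7,z]))
E
```

```text
[ 436.12408977 -185.05946803  164.6784438 ] [ 179.89428517   -0.19574413 -179.97227755] 3.1 68.19550118277873
102 (np.float64(284.3614332630326), np.float64(224.79951990698885))
120 (np.float64(284.3970164473902), np.float64(234.43505137762688))
140 (np.float64(284.443467416944), np.float64(247.01345848362772))
150 (np.float64(284.4700541187415), np.float64(254.21284230762942))
```

View pics/w3.png

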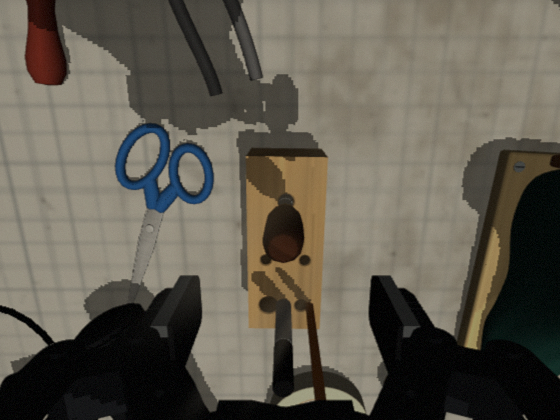

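The handle sits between the fingers, with its column at about 284 against a jaw middle of 285. I'll go down and grip.

jog_arm(targets=[[0,0,0.025,0,0,0,0.2],[0,0,0.045,0,0,0,0.2],[0,0,0.06,0,0,0,0.2],[0,0,0.064,0,0,0,0.3],[0,0,0.064,0,0,0,0.4]], newtons=60)

```text
time: 3.57
tool_pos: [438.1, -186.2, 103.1]
tcp_rot: [-180.0, 0.1, -180.0]
ft_force: [-0.3, -0.5, 0.1]
finger_gap: 51.3
```

jog_arm(targets=[[0,0,0,0,0,0,0.55],[0,0,0,0,0,0,0.65],[0,0,0,0,0,0,0.8],[0,0,0,0,0,0,1],[0,0,0,0,0,0,1]])

```text
time: 3.98
tool_pos: [438.9, -186.7, 104.1]
tcp_rot: [-179.9, 0.2, -180.0]
ft_force: [-0.1, -0.0, 5.8]
finger_gap: 20.7
```

jog_arm(targets=[[0,0,0,0,0,0,1],[0,0,0,0,0,0,1],[0,0,0,0,0,0,1]])

```text
time: 4.23
tool_pos: [438.9, -186.7, 104.1]
tcp_rot: [-179.9, 0.2, -180.0]
ft_force: [-1.1, 0.7, 6.3]
finger_gap: 20.8
```

```bash
python3 - <<'E'
from bench import r
from h import *
w=r.snapshot("wrist");s=r.snapshot("scene")
a=cv2.resize(np.ascontiguousarray(w["pixels"][150:350,190:380,::-1]),None,fx=2.5,fy=2.5)
b=cv2.resize(np.ascontiguousarray(s["pixels"][215:315,270:360,::-1]),None,fx=5,fy=5,interpolation=cv2.INTER_NEAREST)[:500,:320]
cv2.imwrite("pics/g1.png",np.hstack([a,b]))
E
```

```text
(no output)
```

View pics/g1.png

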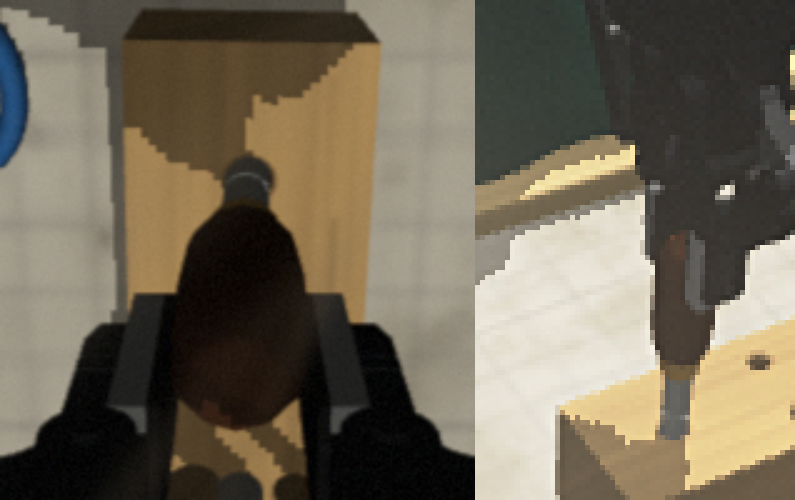

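```bash
python3 - <<'E'
from bench import r
from h import *
s=r.sense();print(s["tool_pos"],s["joint_pos"],s["wrist_torque"],s["ft_force"],s["finger_gap"],s["time"])
w=r.snapshot("wrist");sc=r.snapshot("scene")
im=w["pixels"][:,:,::-1].copy()
def z(p):
    u,v=proj(w,p); return np.array([(u-190)*2.5,(v-150)*2.5]).round()
def zs(p):
    u,v=proj(sc,p); return np.array([(u-270)*5+475,(v-215)*5]).round()
x,y,t=s["tool_pos"]
for dx in(-11,0,11):
  for dz in(0,19,38): print(dx,dz,z([x+dx,y-10.5,t+dz]),z([x+dx,y,t+dz]),z([x+dx,y+10.5,t+dz]), zs([x+dx,y-10.5,t+dz]))
for px in(428,432,436,439): print(px,[z([px,y,q]) for q in(50,62,102,138,150)],[zs([px,y,q]) for q in(50,62,102,138)])
E
```

```text
[ 438.88473158 -186.68500153  104.07333663] [-2.92115354e+01 -7.93706939e+00  1.11459717e+02  7.27870429e-03
  7.62585097e+01 -1.19224020e+02] [0.14364215 0.0122706  0.04258801] [0.64630426 0.14532923 6.41220201] 20.556503539664142 4.3333
-11 0 [180. 232.] [235. 232.] [289. 232.] [669. 356.]
-11 19 [173. 273.] [234. 273.] [295. 273.] [672. 319.]
-11 38 [165. 325.] [234. 325.] [302. 325.] [674. 280.]
0 0 [181. 284.] [235. 284.] [288. 284.] [694. 346.]
0 19 [175. 330.] [234. 330.] [294. 330.] [697. 309.]
0 38 [167. 387.] [234. 388.] [301. 388.] [700. 271.]
11 0 [182. 334.] [235. 334.] [287. 334.] [719. 337.]
11 19 [176. 385.] [234. 385.] [292. 385.] [722. 300.]
11 38 [168. 448.] [234. 448.] [299. 448.] [725. 261.]
428 [array([235., 150.]), array([235., 165.]), array([235., 228.]), array([234., 313.]), array([233., 351.])] [array([649., 440.]), array([650., 418.]), array([655., 343.]), array([659., 271.])]
432 [array([235., 165.]), array([235., 181.]), array([235., 247.]), array([234., 336.]), array([233., 375.])] [array([658., 436.]), array([659., 415.]), array([664., 339.]), array([668., 268.])]
436 [array([235., 181.]), array([235., 197.]), array([235., 266.]), array([234., 358.]), array([233., 399.])] [array([666., 433.]), array([668., 411.]), array([673., 336.]), array([677., 265.])]
439 [array([235., 192.]), array([235., 209.]), array([235., 280.]), array([234., 375.]), array([233., 417.])] [array([673., 430.]), array([674., 409.]), array([679., 333.]), array([684., 262.])]
```

```bash
python3 - <<'E'
from bench import r
from h import *
w=r.snapshot("wrist");sc=r.snapshot("scene");t=r.snapshot("top")
print(w["origin"],w["attitude"])
for a in((122,42),(378,42)): print("w",plane(w,a[0]/2.5+189.6,a[1]/2.5+149.6,50))
cv2.imwrite("pics/tb.png",cv2.resize(t["pixels"][190:280,350:410,::-1],None,fx=6,fy=6,interpolation=cv2.INTER_NEAREST))
cv2.imwrite("pics/sb.png",cv2.resize(sc["pixels"][260:340,275:375,::-1],None,fx=7,fy=7,interpolation=cv2.INTER_NEAREST))
E
```

```text
[ 360.26848856 -186.08423931  271.57683722] [1.62288814e+02 6.59165396e-02 9.00718811e+01]
w [ 400.85361527 -213.98774303   50.        ]
w [ 400.76421366 -152.96588347   50.        ]
```

View pics/tb.png

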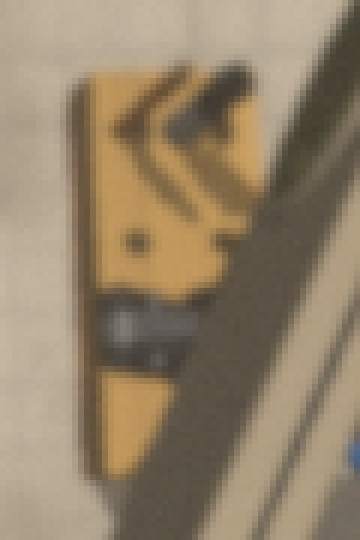

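View pics/sb.png

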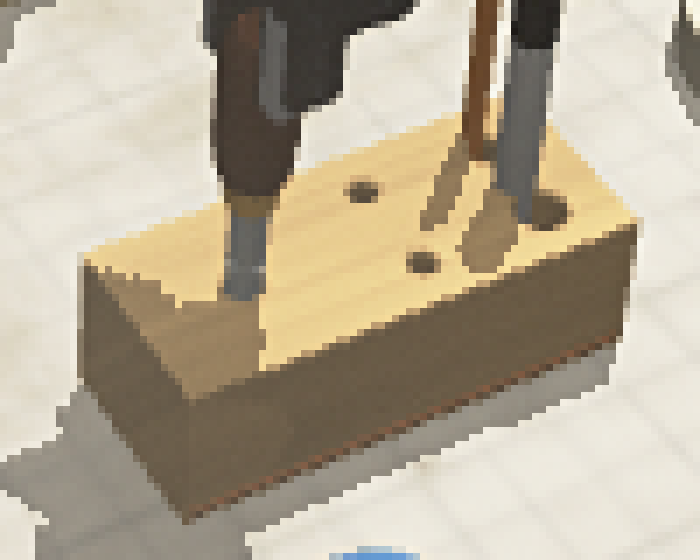

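jog_arm(targets=[[0,0,0,0,0,0,0.6],[0,0,0,0,0,0,0.5],[0.002,0.001,0.004,0,0,0,0.5],[0.002,0.001,0.01,0,0,0,0.5],[0.002,0.001,0.014,0,0,0,0.5]])

```text
time: 5.0
tool_pos: [434.9, -184.6, 86.8]
tcp_rot: [180.0, -0.0, -180.0]
ft_force: [-0.2, 0.2, -0.1]
finger_gap: 42.9
```

jog_arm(targets=[[0,0,0,0,0,0,0.5],[0,0,0,0,0,0,0.6],[0,0,0,0,0,0,0.7],[0,0,0,0,0,0,1],[0,0,0,0,0,0,1]])

```text
time: 5.42
tool_pos: [435.5, -185.0, 88.0]
tcp_rot: [-180.0, 0.0, -180.0]
ft_force: [0.5, -0.5, -0.6]
finger_gap: 21.9
```

```bash
python3 - <<'E'
from bench import r
from h import *
s=r.sense();print(s["tool_pos"],s["finger_gap"],s["ft_force"])
w=r.snapshot("wrist");s=r.snapshot("scene")
a=cv2.resize(np.ascontiguousarray(w["pixels"][150:350,190:380,::-1]),None,fx=2.5,fy=2.5)
b=cv2.resize(np.ascontiguousarray(s["pixels"][215:315,270:360,::-1]),None,fx=5,fy=5,interpolation=cv2.INTER_NEAREST)[:500,:320]
cv2.imwrite("pics/g2.png",np.hstack([a,b]))
E
```

```text
[ 435.51449207 -185.0151856    87.98048705] 21.93091728081239 [ 0.52436007 -0.49406175 -0.62902355]
```

View pics/g2.png

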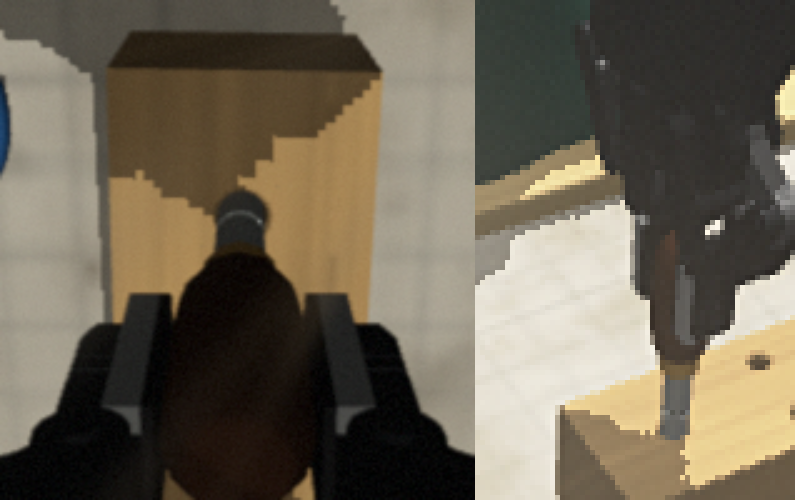

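jog_arm(targets=[[0,0,0,0,0,0,1],[0,0,0,0,0,0,1],[0,0,-0.004,0,0,0,1],[0,0,-0.012,0,0,0,1],[0,0,-0.022,0,0,0,1]])

```text
time: 5.93
tool_pos: [434.8, -184.6, 109.9]
tcp_rot: [180.0, -0.1, -180.0]
ft_force: [0.1, 1.0, -0.1]
finger_gap: 22.0
```

jog_arm(targets=[[0,0,-0.015,0,0,0,1],[0,0,-0.035,0,0,0,1],[0,0,-0.06,0,0,0,1],[0,0,-0.09,0,0,0,1],[0,0,-0.12,0,0,0,1]])

```text
time: 6.35
tool_pos: [435.0, -184.7, 231.8]
tcp_rot: [180.0, -0.0, -180.0]
ft_force: [1.7, -0.1, -0.9]
finger_gap: 22.1
```

jog_arm(targets=[[0,0.01,-0.03,0,0,0,1],[0,0.03,-0.06,0,0,0,1],[0,0.05,-0.075,0,0,0,1],[0,0.05,-0.075,0,0,0,1],[0,0.05,-0.075,0,0,0,1]])

```text
time: 6.77
tool_pos: [436.1, -134.6, 307.1]
tcp_rot: [-179.9, 0.2, -179.9]
ft_force: [-0.0, 0.1, -1.4]
finger_gap: 22.2
```

```bash
python3 - <<'E'
from bench import r
from h import *
s=r.sense();print(s["tool_pos"],s["tcp_rot"],s["finger_gap"],s["ft_force"],s["time"])
for n in("wrist","scene","top"):
    w=r.snapshot(n);cv2.imwrite(f"pics/l_{n}.png",w["pixels"][:,:,::-1])
    p=s["tool_pos"];print(n,proj(w,p),proj(w,p-[0,0,68]))
E
```

```text
[ 436.0712228  -134.61522172  307.12889232] [-179.90064328    0.20848466 -179.88913663] 22.221358161657633 [-0.03146281  0.07599683 -1.43109433] 6.7667
wrist (np.float64(283.809505806714), np.float64(263.58768162692746)) (np.float64(284.19914077522645), np.float64(219.57456345012068))
scene (np.float64(299.49415566645195), np.float64(176.42197171543816)) (np.float64(298.13377186290916), np.float64(208.907739020099))
top (np.float64(383.2539686868717), np.float64(240.81511654399205)) (np.float64(375.1373454922133), np.float64(245.01688427339806))
```

View pics/l_wrist.png

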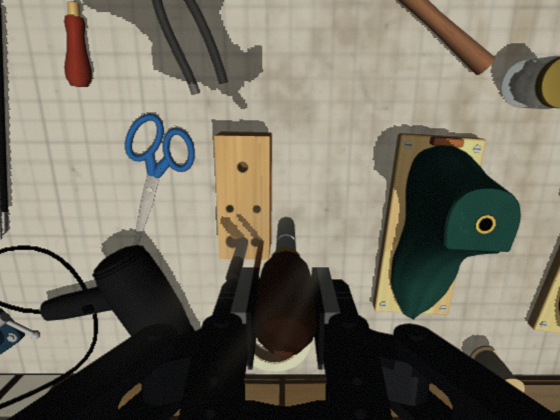

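View pics/l_scene.png

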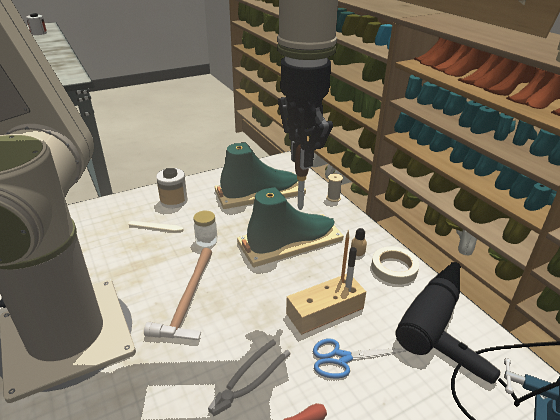

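View pics/l_top.png

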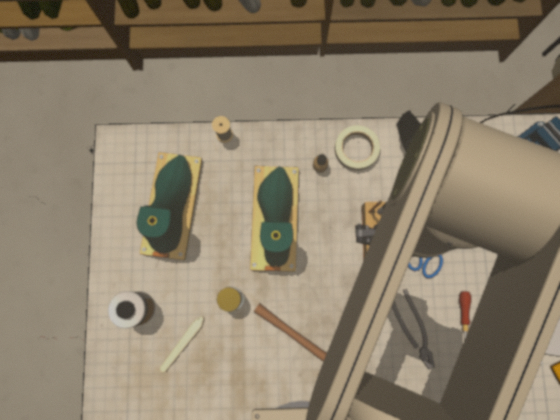

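The pin is held and its rod tip is at about (287,219) in the wrist view. The scene view shows the rod at about (303,205). Now I'll measure the tip.

```bash
python3 - <<'E'
from bench import r
from h import *
w=r.snapshot("wrist");s=r.snapshot("scene")
st=r.sense();p=st["tool_pos"];print(p,st["tcp_rot"])
a=cv2.resize(np.ascontiguousarray(w["pixels"][205:265,262:312,::-1]),None,fx=8,fy=8,interpolation=cv2.INTER_NEAREST)
b=cv2.resize(np.ascontiguousarray(s["pixels"][165:225,280:320,::-1]),None,fx=8,fy=8,interpolation=cv2.INTER_NEAREST)
cv2.imwrite("pics/tip.png",np.hstack([a,b]))
for dz in(-68,-60,-26,14): print(dz,[ (x-o)*8 for x,o in zip(proj(w,p+[0,0,dz]),(261.5,204.5))],[ (x-o)*8+q for x,o,q in zip(proj(s,p+[0,0,dz]),(279.5,164.5),(400,0))])
E
```

```text
[ 434.69721046 -135.26914694  303.46435474] [ 1.79956260e+02 -1.32435214e-01  1.79967509e+02]
-68 [np.float64(179.13940236846747), np.float64(122.74382158627827)] [np.float64(544.7620362856192), np.float64(371.6277711871571)]
-60 [np.float64(178.99429216298722), np.float64(153.84645921532183)] [np.float64(545.9640200435911), np.float64(342.44731049977736)]
-26 [np.float64(178.2590600027579), np.float64(311.43468243585016)] [np.float64(551.2239581603221), np.float64(214.75222609005323)]
14 [np.float64(177.03560733109862), np.float64(573.6671351909154)] [np.float64(557.7448823764594), np.float64(56.44428600983838)]
```

View pics/tip.png

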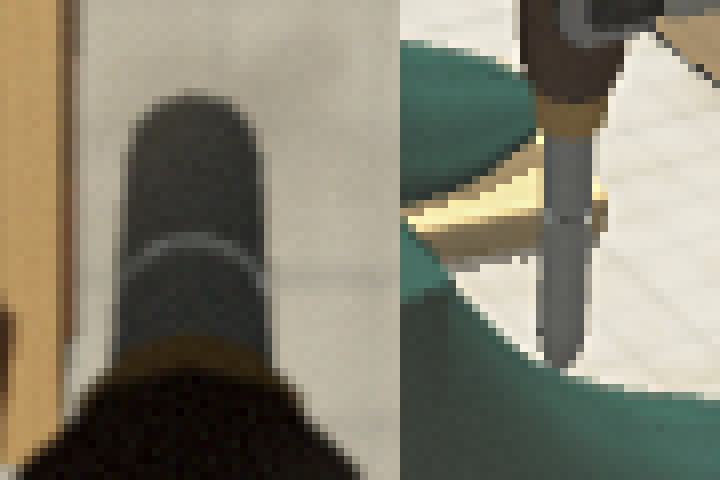

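jog_arm(targets=[[-0.005,0.03,0,0,0,0,1],[-0.011,0.069,0,0,0,0,1],[-0.017,0.108,0,0,0,0,1],[-0.023,0.147,0,0,0,0,1],[-0.03,0.186,0,0,0,0,1]])

```text
time: 7.43
tool_pos: [464.9, 52.2, 303.9]
tcp_rot: [-180.0, -0.1, 179.9]
ft_force: [1.0, -0.6, -0.9]
finger_gap: 22.0
```

jog_arm(targets=[[-0.007,0.04,0,0,0,0,1],[-0.014,0.08,0,0,0,0,1],[-0.021,0.118,0,0,0,0,1],[-0.028,0.148,0,0,0,0,1],[-0.032,0.176,0,0,0,0,1]])

```text
time: 7.85
tool_pos: [497.2, 228.8, 303.4]
tcp_rot: [-180.0, -0.1, -180.0]
ft_force: [-0.1, -0.6, -0.9]
finger_gap: 22.3
```

jog_arm(targets=[[-0.004,0.025,0.01,0,0,0,1],[-0.007,0.045,0.025,0,0,0,1],[-0.008,0.056,0.04,0,0,0,1],[-0.008,0.06,0.05,0,0,0,1],[-0.008,0.06,0.05,0,0,0,1]])

```text
time: 8.27
tool_pos: [503.6, 286.7, 250.5]
tcp_rot: [-179.8, -0.4, -180.0]
ft_force: [-0.7, 0.0, -1.2]
finger_gap: 22.1
```

jog_arm(targets=[[0,0,0,0,0,0,1],[0,0,0,0,0,0,1],[0,0,0,0,0,0,1],[0,0,0,0,0,0,1]])

```text
time: 8.6
tool_pos: [506.0, 286.5, 256.2]
tcp_rot: [180.0, 0.1, 179.9]
ft_force: [0.6, 0.0, -0.3]
finger_gap: 22.0
```

```bash
cat > look.py <<'E'
from bench import r
from h import *
import sys
tag=sys.argv[1];off=float(sys.argv[2]) if len(sys.argv)>2 else 68
st=r.sense();p=st["tool_pos"];print(p.round(2),st["tcp_rot"].round(2),st["ft_force"].round(2),st["finger_gap"],st["time"])
w=r.snapshot("wrist");s=r.snapshot("scene")
t=p-[0,0,off]
U,V=[int(q) for q in proj(w,t)];u,v=[int(q) for q in proj(s,t)]
U-=35;V-=40;u-=22;v-=40
a=cv2.resize(np.ascontiguousarray(w["pixels"][V:V+75,U:U+56,::-1]),None,fx=8,fy=8,interpolation=cv2.INTER_NEAREST)
b=cv2.resize(np.ascontiguousarray(s["pixels"][v:v+75,u:u+44,::-1]),None,fx=8,fy=8,interpolation=cv2.INTER_NEAREST)
cv2.imwrite(f"pics/{tag}.png",np.hstack([a,b]))
print("wrist offs",U-.5,V-.5,"scene offs",u-.5,v-.5, "x8; scene starts 448; w",[(x-o)*8 for x,o in zip(proj(w,t),(U-.5,V-.5))],"s",[(x-o)*8 for x,o in zip(proj(s,t),(u-.5,v-.5))])
E
python3 look.py hovL
```

```text
[505.97 286.53 256.23] [1.7996e+02 1.1000e-01 1.7995e+02] [ 0.6   0.04 -0.26] 22.04224488560516 8.6
wrist offs 247.5 178.5 scene offs 215.5 96.5 x8; scene starts 448; w [np.float64(291.72574689879457), np.float64(329.72485917727613)] s [np.float64(182.22456207174855), np.float64(324.7209047325455)]
```

View pics/hovL.png

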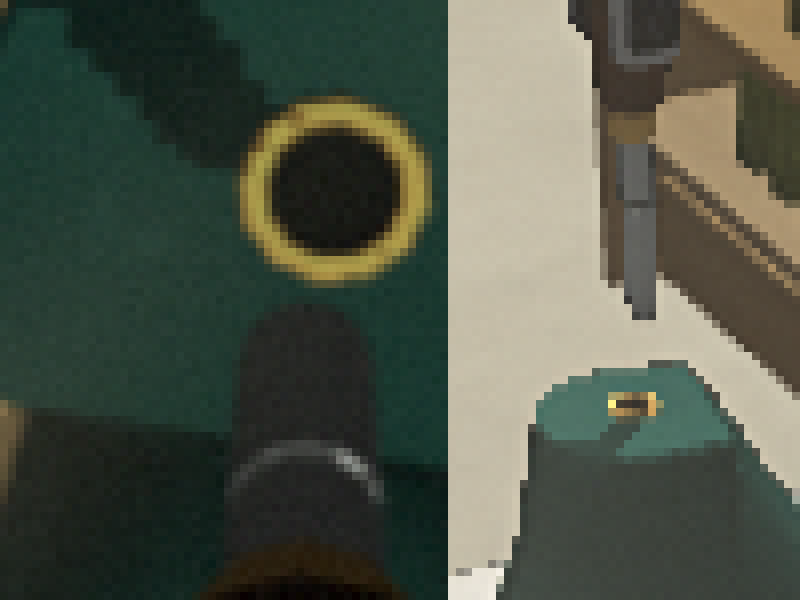

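```bash
python3 - <<'E'
from bench import r
from h import *
w=r.snapshot("wrist");s=r.snapshot("scene");p=r.sense()["tool_pos"];print(p)
W=lambda x,y:(247.5+x/8,178.5+y/8)
S=lambda x,y:(215.5+(x-448)/8,96.5+y/8)
print("hole w",plane(w,*W(337,190),158),"s",plane(s,*S(634,404),158))
# rim outer extents
for q in((238,190),(433,190),(337,97),(337,285)): print(plane(w,*W(*q),158))
print("tip silhouette w",plane(w,*W(308,304),190),"axis@8",plane(w,*W(308,330),196),"groove near",plane(w,*W(304,447),230))
print("s tip",plane(s,*S(643,318),188), "groove",plane(s,*S(638,204),230))
E
```

```text
[505.51751708 286.88718503 255.37788167]
hole w [502.07768121 290.84928337 158.        ] s [507.35534084 289.49166924 158.        ]
[502.07915615 281.75109547 158.        ]
[502.07625086 299.67249149 158.        ]
[493.28998193 290.81118538 158.        ]
[511.23278711 290.88897421 158.        ]
tip silhouette w [502.7657395  288.05459845 190.        ] axis@8 [503.01391357 288.03048911 196.        ] groove near [500.20695721 287.61260191 230.        ]
s tip [511.94817641 289.6773174  188.        ] groove [509.94615116 285.29594205 230.        ]
```

jog_arm(targets=[[0.001,0.001,0.006,0,0,0,1],[0.002,0.002,0.012,0,0,0,1],[0.003,0.0027,0.018,0,0,0,1],[0.003,0.0027,0.02,0,0,0,1],[0.003,0.0027,0.02,0,0,0,1]])

```text
time: 9.22
tool_pos: [501.5, 289.6, 233.2]
tcp_rot: [-179.9, -0.1, -180.0]
ft_force: [-0.7, -0.3, -1.0]
finger_gap: 22.1
```

jog_arm(targets=[[0,0,0,0,0,0,1],[0,0,0,0,0,0,1],[0,0,0,0,0,0,1]])

```text
time: 9.47
tool_pos: [502.5, 289.9, 235.2]
tcp_rot: [180.0, 0.0, -180.0]
ft_force: [0.4, 0.5, -0.8]
finger_gap: 22.2
```

```bash
python3 look.py hovL2
```

```text
[502.46 289.88 235.17] [ 1.7999e+02  3.0000e-02 -1.7999e+02] [ 0.41  0.55 -0.76] 22.224389281033396 9.4667
wrist offs 248.5 178.5 scene offs 213.5 103.5 x8; scene starts 448; w [np.float64(284.2730745867648), np.float64(330.51734423906714)] s [np.float64(186.82296091242756), np.float64(325.4499969575843)]
```

View pics/hovL2.png

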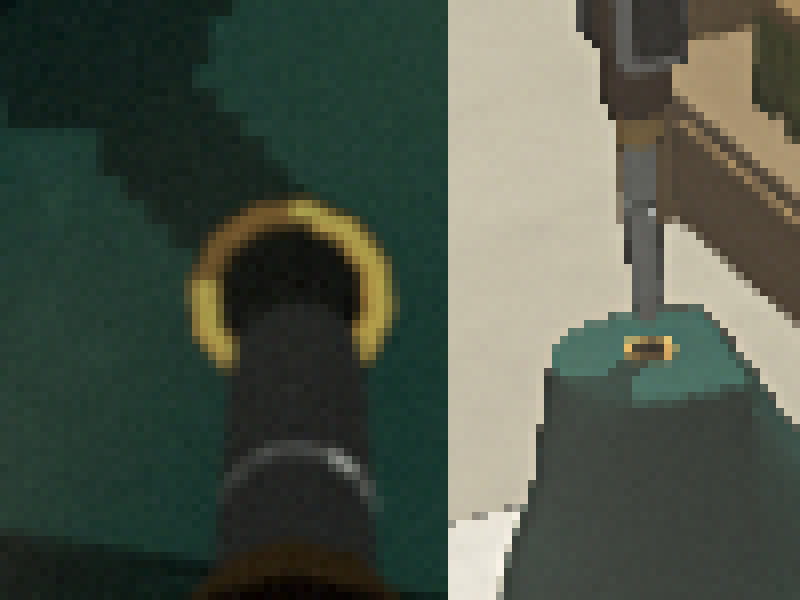

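jog_arm(targets=[[0,-0.0003,0.004,0,0,0,1],[0,-0.0003,0.008,0,0,0,1],[0,-0.0003,0.012,0,0,0,1],[0,-0.0003,0.015,0,0,0,1],[0,-0.0003,0.016,0,0,0,1]])

```text
time: 9.98
tool_pos: [501.8, 289.3, 217.6]
tcp_rot: [-180.0, -0.1, -180.0]
ft_force: [0.3, 0.7, -0.4]
finger_gap: 21.9
```

```bash
python3 look.py inL1
```

```text
[501.83 289.27 217.65] [-1.7996e+02 -8.0000e-02 -1.7999e+02] [ 0.26  0.7  -0.41] 21.949414583532405 9.9833
wrist offs 248.5 179.5 scene offs 214.5 109.5 x8; scene starts 448; w [np.float64(284.97996326504153), np.float64(324.6303505894032)] s [np.float64(180.03173220746567), np.float64(326.4508295962444)]
```

View pics/inL1.png

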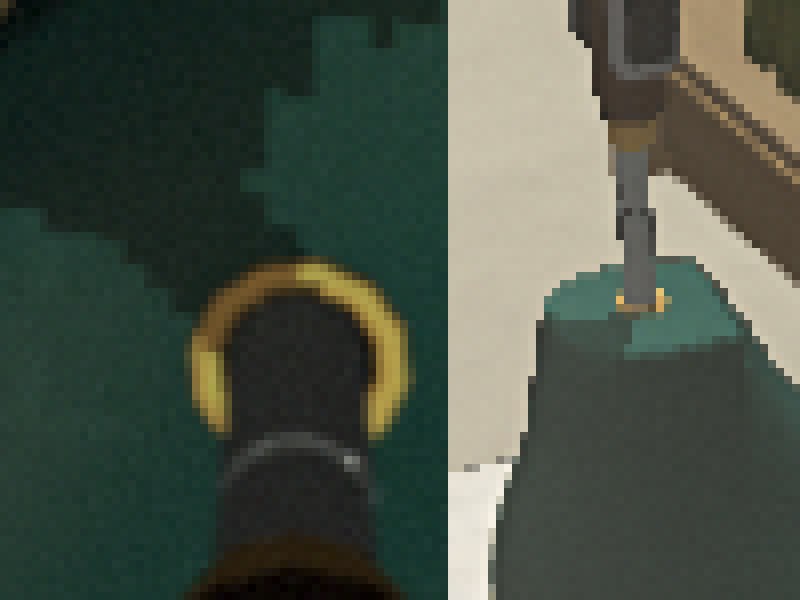

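The tip has entered the mouth cleanly. The rod column is 297 against a ring centre of about 299, and there is no side force. I'll go deeper, watching the force.

jog_arm(targets=[[0,0,0.002,0,0,0,1],[0,0,0.004,0,0,0,1],[0,0,0.006,0,0,0,1]])

```text
time: 10.33
tool_pos: [502.4, 289.6, 212.7]
tcp_rot: [180.0, 0.0, -180.0]
ft_force: [-0.7, -0.7, -0.6]
finger_gap: 22.0
```

jog_arm(targets=[[0,0,0.002,0,0,0,1],[0,0,0.004,0,0,0,1],[0,0,0.006,0,0,0,1]])

```text
time: 10.58
tool_pos: [502.3, 289.4, 206.6]
tcp_rot: [-180.0, -0.0, -180.0]
ft_force: [-0.2, -0.2, 3.0]
finger_gap: 22.2
```

jog_arm(targets=[[0,0,0.002,0,0,0,1],[0,0,0.004,0,0,0,1]])

```text
time: 10.75
tool_pos: [502.8, 289.7, 203.7]
tcp_rot: [180.0, 0.1, -180.0]
ft_force: [-0.8, -0.6, 3.2]
finger_gap: 22.3
```

jog_arm(targets=[[0,0,0.0015,0,0,0,1],[0,0,0.003,0,0,0,1]])

```text
time: 10.92
tool_pos: [502.6, 289.6, 200.2]
tcp_rot: [180.0, 0.1, -180.0]
ft_force: [0.6, 0.3, 4.0]
finger_gap: 22.3
```

jog_arm(targets=[[0,0,0.001,0,0,0,1],[0,0,0.002,0,0,0,1]])

```text
time: 11.08
tool_pos: [502.4, 289.5, 197.8]
tcp_rot: [180.0, 0.0, -180.0]
ft_force: [-0.5, -0.5, 3.1]
finger_gap: 22.1
```

jog_arm(targets=[[0,0,0.001,0,0,0,1],[0,0,0.002,0,0,0,1]])

```text
time: 11.25
tool_pos: [502.3, 289.5, 195.8]
tcp_rot: [180.0, 0.0, -180.0]
ft_force: [-0.2, -0.3, 3.9]
finger_gap: 22.2
```

jog_arm(targets=[[0,0,0.001,0,0,0,1],[0,0,0.002,0,0,0,1]])

```text
time: 11.42
tool_pos: [502.3, 289.5, 193.7]
tcp_rot: [180.0, -0.0, -180.0]
ft_force: [-0.1, 0.5, 3.6]
finger_gap: 21.8
```

jog_arm(targets=[[0,0,0.001,0,0,0,1],[0,0,0.002,0,0,0,1]])

```text
time: 11.58
tool_pos: [502.3, 289.5, 191.7]
tcp_rot: [180.0, -0.0, -180.0]
ft_force: [-0.5, 0.1, 3.2]
finger_gap: 21.8
```

```bash
python3 look.py inL2
```

```text
[502.27 289.54 191.69] [ 180.     -0.   -179.99] [-0.46  0.1   3.2 ] 21.842739422811686 11.5833
wrist offs 248.5 178.5 scene offs 214.5 117.5 x8; scene starts 448; w [np.float64(284.6108023981369), np.float64(331.47180582250235)] s [np.float64(184.10404738840907), np.float64(331.3356837567842)]
```

View pics/inL2.png

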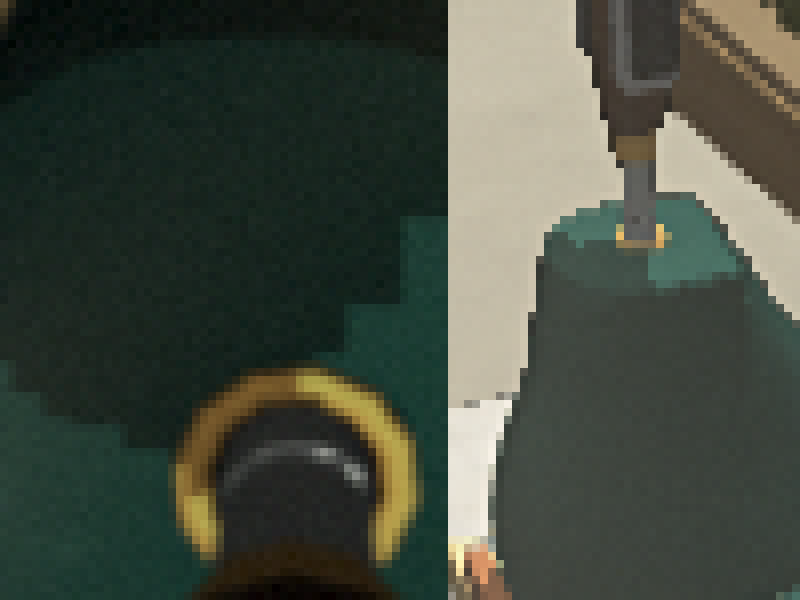

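The groove is only a few mm above the rim, deeper than a shallow hole would allow. I'll press on until the pin bottoms.

jog_arm(targets=[[0,0,0.001,0,0,0,1],[0,0,0.002,0,0,0,1],[0,0,0.003,0,0,0,1]])

```text
time: 11.93
tool_pos: [502.3, 289.5, 188.8]
tcp_rot: [180.0, 0.0, -180.0]
ft_force: [0.3, 1.0, 3.3]
finger_gap: 22.1
```

jog_arm(targets=[[0,0,0.001,0,0,0,1],[0,0,0.002,0,0,0,1]])

```text
time: 12.1
tool_pos: [502.3, 289.5, 186.7]
tcp_rot: [180.0, 0.0, -180.0]
ft_force: [-0.0, 0.0, 3.2]
finger_gap: 22.6
```

jog_arm(targets=[[0,0,0.001,0,0,0,1]])

```text
time: 12.18
tool_pos: [502.3, 289.5, 185.7]
tcp_rot: [180.0, 0.0, -180.0]
ft_force: [-0.3, -0.3, 3.3]
finger_gap: 21.8
```

jog_arm(targets=[[0,0,0.001,0,0,0,1]])

```text
time: 12.27
tool_pos: [502.3, 289.5, 184.7]
tcp_rot: [180.0, -0.0, -180.0]
ft_force: [0.2, 0.2, 2.7]
finger_gap: 22.1
```

jog_arm(targets=[[0,0,0.0007,0,0,0,1]])

```text
time: 12.35
tool_pos: [502.3, 289.5, 183.9]
tcp_rot: [-180.0, -0.0, -180.0]
ft_force: [-0.1, -0.2, 5.4]
finger_gap: 21.8
```

jog_arm(targets=[[0,0,0.0007,0,0,0,1]])

```text
time: 12.43
tool_pos: [502.5, 289.6, 183.9]
tcp_rot: [180.0, 0.0, -180.0]
ft_force: [-1.2, -0.4, 7.8]
finger_gap: 22.2
```

jog_arm(targets=[[0,0,0.0007,0,0,0,1]])

```text
time: 12.52
tool_pos: [502.8, 289.6, 183.8]
tcp_rot: [180.0, 0.1, -180.0]
ft_force: [-2.0, -1.6, 10.5]
finger_gap: 22.2
```

It stops at TCP z 183.9, which is 42 mm deep, and the force is rising. I'll press it firmly to about 20 N.

jog_arm(targets=[[0,0,0.001,0,0,0,1],[0,0,0.002,0,0,0,1]])

```text
time: 12.68
tool_pos: [503.6, 289.8, 183.4]
tcp_rot: [179.9, 0.2, -180.0]
ft_force: [-1.6, -1.9, 20.8]
finger_gap: 22.0
```

jog_arm(targets=[[0,0,0.001,0,0,0,1],[0,0,0.001,0,0,0,1]])

```text
time: 12.85
tool_pos: [504.0, 289.9, 183.3]
tcp_rot: [179.9, 0.3, -180.0]
ft_force: [-2.2, -3.2, 19.1]
finger_gap: 22.2
```

```bash
python3 look.py inL3
```

```text
[503.97 289.93 183.34] [ 179.91    0.28 -180.  ] [-2.18 -3.15 19.1 ] 22.21869984267201 12.85
wrist offs 247.5 178.5 scene offs 215.5 120.5 x8; scene starts 448; w [np.float64(291.06979818342006), np.float64(327.57525417817965)] s [np.float64(181.2652470183216), np.float64(327.7153261941578)]
```

View pics/inL3.png

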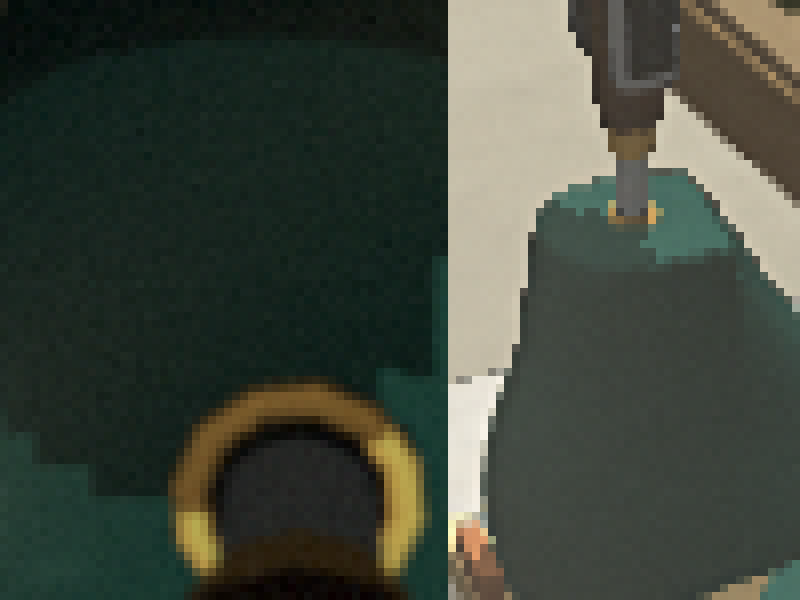

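The groove has disappeared at the rim while the pin is pressed at about 19–21 N, so the left hole is sound at 42 mm. I'll withdraw and move to the right hole.

jog_arm(targets=[[0,0,-0.004,0,0,0,1],[0,0,-0.01,0,0,0,1],[0,0,-0.018,0,0,0,1],[0,0,-0.026,0,0,0,1],[0,0,-0.034,0,0,0,1]])

```text
time: 13.37
tool_pos: [502.0, 289.3, 214.0]
tcp_rot: [-180.0, -0.1, -180.0]
ft_force: [0.8, 1.4, -1.3]
finger_gap: 22.5
```

jog_arm(targets=[[0,0,-0.008,0,0,0,1],[0,0,-0.016,0,0,0,1],[0,0,-0.028,0,0,0,1],[0,0,-0.044,0,0,0,1],[0,0,-0.06,0,0,0,1]])

```text
time: 13.78
tool_pos: [502.1, 289.4, 275.1]
tcp_rot: [-180.0, -0.0, -180.0]
ft_force: [-0.0, 0.4, -2.0]
finger_gap: 22.3
```

```bash
python3 look.py outL
```

```text
[502.09 289.4  275.09] [-1.7999e+02 -1.0000e-02 -1.7999e+02] [-0.02  0.42 -1.99] 22.321010418302002 13.7833
wrist offs 248.5 178.5 scene offs 213.5 89.5 x8; scene starts 448; w [np.float64(284.45180479498504), np.float64(331.4683959429235)] s [np.float64(181.22034045984083), np.float64(326.18911238709507)]
```

View pics/outL.png

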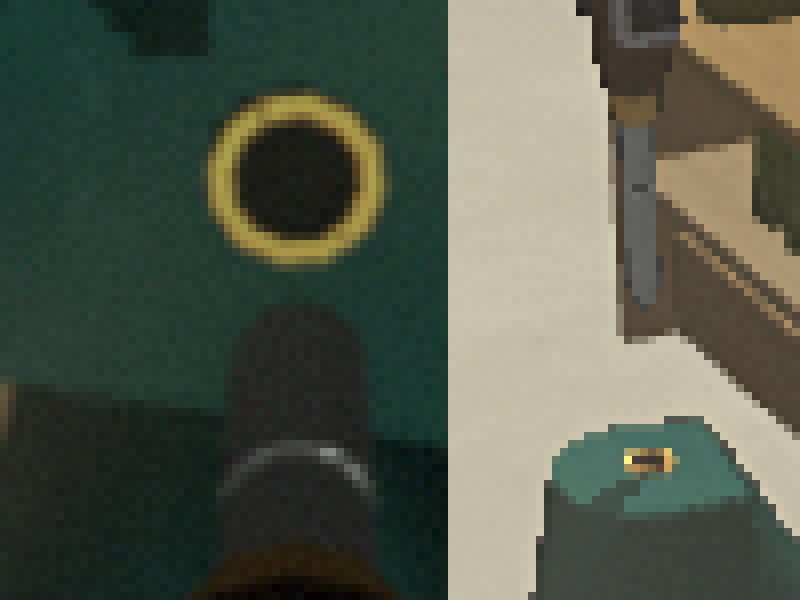

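jog_arm(targets=[[0.004,-0.03,0,0,0,0,1],[0.01,-0.068,0,0,0,0,1],[0.016,-0.106,0,0,0,0,1],[0.021,-0.144,0,0,0,0,1],[0.026,-0.18,0,0,0,0,1]])

```text
time: 14.3
tool_pos: [475.5, 107.9, 273.1]
tcp_rot: [-180.0, -0.0, -180.0]
ft_force: [-0.2, -0.2, -1.1]
finger_gap: 22.1
```

jog_arm(targets=[[0.005,-0.03,0,0,0,0,1],[0.008,-0.05,0,0,0,0,1],[0.0096,-0.061,0,0,0,0,1],[0.0096,-0.064,0.01,0,0,0,1],[0.0096,-0.064,0.02,0,0,0,1]])

```text
time: 14.72
tool_pos: [467.2, 45.4, 253.3]
tcp_rot: [180.0, 0.1, 179.9]
ft_force: [0.5, 0.1, -0.8]
finger_gap: 22.2
```

jog_arm(targets=[[0,0,0,0,0,0,1],[0,0,0,0,0,0,1],[0,0,0,0,0,0,1],[0,0,0,0,0,0,1],[0,0,0,0,0,0,1]])

```text
time: 15.13
tool_pos: [467.0, 46.1, 254.0]
tcp_rot: [180.0, 0.0, -179.9]
ft_force: [-0.2, -0.3, -1.4]
finger_gap: 21.9
```

```bash
python3 look.py hovR
```

```text
[466.98  46.11 254.03] [ 1.8000e+02  3.0000e-02 -1.7993e+02] [-0.19 -0.33 -1.36] 21.872823856172563 15.1333
wrist offs 248.5 178.5 scene offs 244.5 142.5 x8; scene starts 448; w [np.float64(284.3490142328037), np.float64(331.0934120552122)] s [np.float64(183.9044674546235), np.float64(331.67385531805553)]
```

View pics/hovR.png

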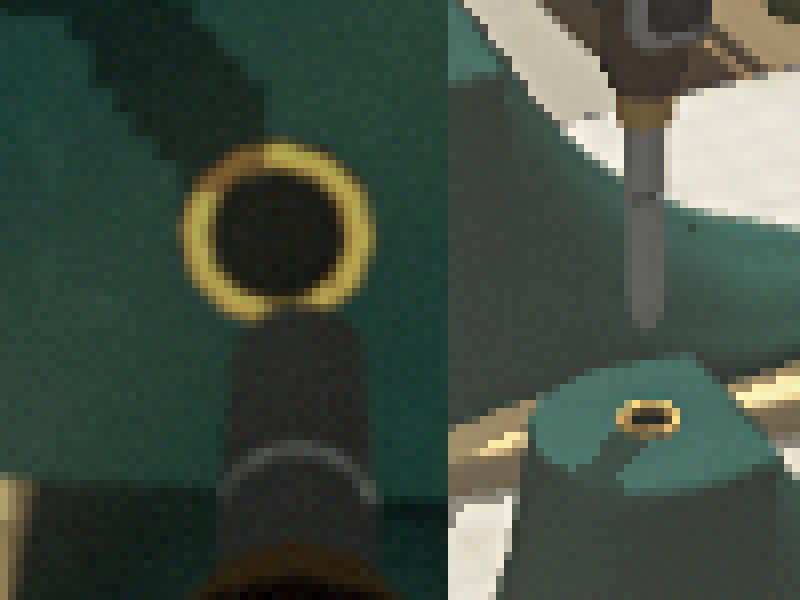

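```bash
python3 - <<'E'
from bench import r
from h import *
w=r.snapshot("wrist");p=r.sense()["tool_pos"]
f=lambda w,x,y:plane(w,248.5+x/8,178.5+y/8,158)
h=f(w,278,231);print("R",h,h-p)
# reference: L picture, same camera mount: shift camera by TCP difference
w2=dict(w);w2["origin"]=np.array(w["origin"])+np.array([502.09,289.40,275.09])-p
h=f(w2,297.5,179);print("L",h,h-[502.09,289.40,275.09])
E
```

```text
R [466.58337508  45.21392325 158.        ] [ -0.320219    -0.52715599 -95.98017504]
L [502.6533758  290.71949441 158.        ] [   0.5633758     1.31949441 -117.09      ]
```

jog_arm(targets=[[0.0005,-0.001,0.006,0,0,0,1],[0.0009,-0.0018,0.012,0,0,0,1],[0.0009,-0.0018,0.017,0,0,0,1],[0.0009,-0.0018,0.019,0,0,0,1],[0.0009,-0.0018,0.019,0,0,0,1]])

```text
time: 15.7
tool_pos: [465.2, 43.6, 233.5]
tcp_rot: [180.0, -0.1, -180.0]
ft_force: [0.4, 0.0, -1.4]
finger_gap: 22.0
```

jog_arm(targets=[[0,0,0,0,0,0,1],[0,0,0,0,0,0,1],[0,0,0,0,0,0,1]])

```text
time: 15.95
tool_pos: [466.0, 43.7, 235.0]
tcp_rot: [180.0, 0.0, -180.0]
ft_force: [0.5, -1.5, -0.5]
finger_gap: 22.3
```

```bash
python3 look.py hovR2
```

```text
[466.01  43.69 235.02] [ 1.8000e+02  3.0000e-02 -1.7999e+02] [ 0.52 -1.49 -0.46] 22.33527399994722 15.95
wrist offs 248.5 178.5 scene offs 244.5 150.5 x8; scene starts 448; w [np.float64(284.461758875696), np.float64(330.72966584673736)] s [np.float64(185.05221507742817), np.float64(331.49764728573473)]
```

View pics/hovR2.png

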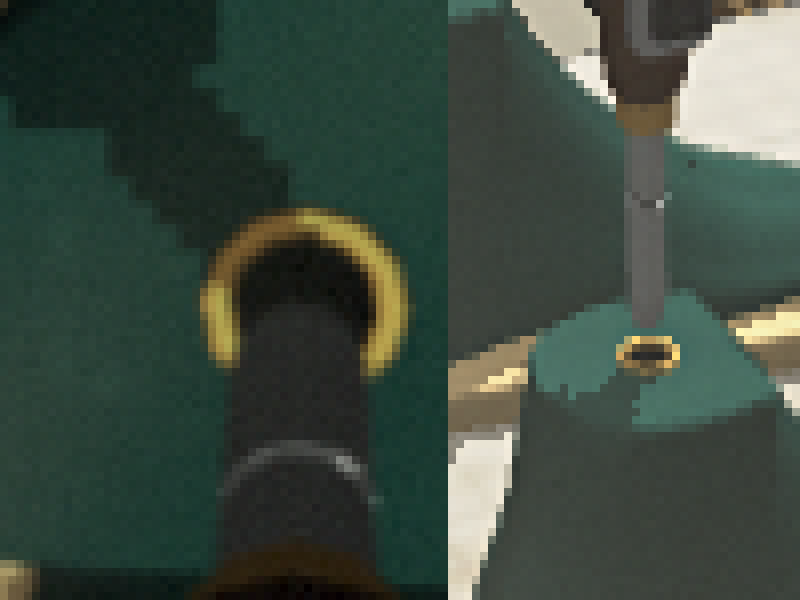

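jog_arm(targets=[[-0.0008,0.0006,0.004,0,0,0,1],[-0.0008,0.0006,0.008,0,0,0,1],[-0.0008,0.0006,0.012,0,0,0,1],[-0.0008,0.0006,0.015,0,0,0,1],[-0.0008,0.0006,0.016,0,0,0,1]])

```text
time: 16.47
tool_pos: [466.1, 44.3, 217.6]
tcp_rot: [180.0, -0.1, -180.0]
ft_force: [0.7, 0.2, -0.9]
finger_gap: 22.3
```

```bash
python3 look.py inR1
```

```text
[466.14  44.31 217.64] [ 1.8000e+02 -8.0000e-02 -1.7999e+02] [ 0.66  0.2  -0.92] 22.25812408046365 16.4667
wrist offs 248.5 179.5 scene offs 244.5 157.5 x8; scene starts 448; w [np.float64(284.491153049009), np.float64(324.39342083394786)] s [np.float64(184.65682986291313), np.float64(327.03190870795174)]
```

View pics/inR1.png

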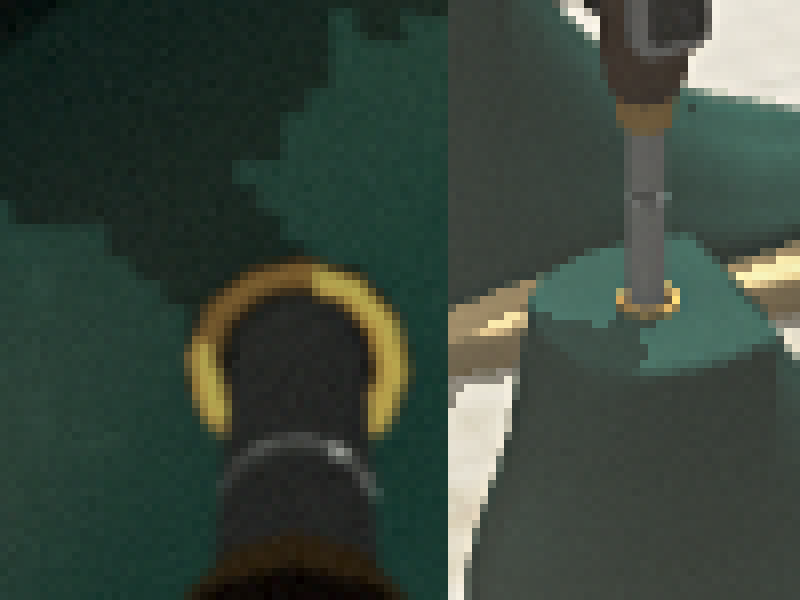

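The view matches the left hole at the same depth: ring 188–409, rod about 297, and no force. I'll go down gently.

jog_arm(targets=[[0,0,0.002,0,0,0,1],[0,0,0.004,0,0,0,1],[0,0,0.006,0,0,0,1]])

```text
time: 16.82
tool_pos: [466.7, 44.3, 212.7]
tcp_rot: [180.0, 0.0, -180.0]
ft_force: [-0.3, -0.3, -1.2]
finger_gap: 22.1
```

jog_arm(targets=[[0,0,0.002,0,0,0,1],[0,0,0.004,0,0,0,1]])

```text
time: 16.98
tool_pos: [466.6, 44.3, 208.5]
tcp_rot: [180.0, -0.0, -180.0]
ft_force: [0.6, -0.6, -1.3]
finger_gap: 22.3
```

jog_arm(targets=[[0,0,0.002,0,0,0,1],[0,0,0.004,0,0,0,1]])

```text
time: 17.15
tool_pos: [467.0, 44.3, 205.2]
tcp_rot: [-180.0, 0.1, -180.0]
ft_force: [-1.3, 0.2, 5.8]
finger_gap: 22.3
```

jog_arm(targets=[[0,0,0.001,0,0,0,1],[0,0,0.002,0,0,0,1]])

```text
time: 17.32
tool_pos: [467.1, 44.3, 203.4]
tcp_rot: [180.0, 0.1, -180.0]
ft_force: [-1.0, -0.1, 3.0]
finger_gap: 21.9
```

jog_arm(targets=[[0,0,0.001,0,0,0,1]])

```text
time: 17.4
tool_pos: [467.0, 44.3, 202.2]
tcp_rot: [-180.0, 0.1, -180.0]
ft_force: [-0.6, 0.1, 4.8]
finger_gap: 22.1
```

jog_arm(targets=[[0,0,0.001,0,0,0,1],[0,0,0.002,0,0,0,1]])

```text
time: 17.57
tool_pos: [466.8, 44.3, 199.8]
tcp_rot: [180.0, 0.0, -180.0]
ft_force: [0.1, 0.0, 3.1]
finger_gap: 22.1
```

jog_arm(targets=[[0,0,0.001,0,0,0,1]])

```text
time: 17.65
tool_pos: [466.7, 44.3, 198.7]
tcp_rot: [-180.0, 0.0, -180.0]
ft_force: [1.4, 0.4, 3.6]
finger_gap: 22.0
```

jog_arm(targets=[[0,0,0.001,0,0,0,1]])

```text
time: 17.73
tool_pos: [466.8, 44.2, 197.8]
tcp_rot: [-180.0, 0.0, -180.0]
ft_force: [-0.0, 1.2, 9.6]
finger_gap: 22.2
```

jog_arm(targets=[[0,0,0.001,0,0,0,1]])

```text
time: 17.82
tool_pos: [467.3, 44.3, 197.7]
tcp_rot: [180.0, 0.1, -180.0]
ft_force: [-1.0, 0.5, 13.5]
finger_gap: 22.1
```

jog_arm(targets=[[0,0,0.001,0,0,0,1]])

```text
time: 17.9
tool_pos: [467.8, 44.3, 197.5]
tcp_rot: [180.0, 0.2, -180.0]
ft_force: [-2.0, 0.5, 17.8]
finger_gap: 22.0
```

It bottomed at z 197.8, 14 mm shallower than the left. I'll press home.

jog_arm(targets=[[0,0,0.001,0,0,0,1],[0,0,0.001,0,0,0,1]])

```text
time: 18.07
tool_pos: [468.2, 44.3, 197.4]
tcp_rot: [-180.0, 0.3, -180.0]
ft_force: [-1.9, 0.3, 17.3]
finger_gap: 22.2
```

```bash
python3 look.py inR2
```

```text
[468.15  44.31 197.4 ] [-180.      0.25 -179.99] [-1.89  0.31 17.25] 22.203833478940346 18.0667
wrist offs 248.5 178.5 scene offs 245.5 164.5 x8; scene starts 448; w [np.float64(284.4838468982971), np.float64(327.4524185256387)] s [np.float64(183.23449829690435), np.float64(329.26801390869355)]
```

View pics/inR2.png

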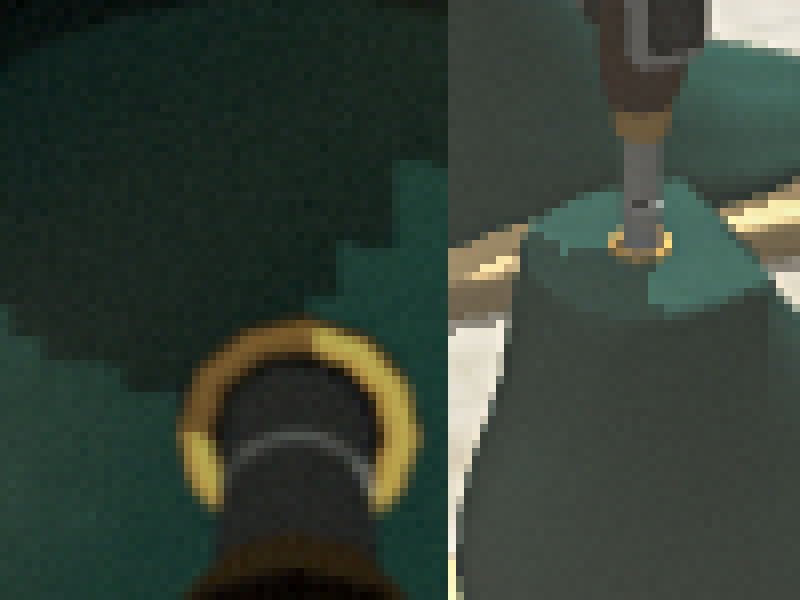

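The groove is clearly above the rim, at zoomed row 205 against a mouth at about 240, so the right hole is the shallow one. I'll press slightly firmer to be sure of the floor force, then ease off and release.

jog_arm(targets=[[0,0,0.0007,0,0,0,1],[0,0,0.0014,0,0,0,1]])

```text
time: 18.33
tool_pos: [468.8, 44.3, 197.2]
tcp_rot: [-180.0, 0.4, -180.0]
ft_force: [-3.8, -0.3, 25.7]
finger_gap: 22.2
```

jog_arm(targets=[[0,0,0.0002,0,0,0,1],[0,0,0.0002,0,0,0,1]])

```text
time: 18.5
tool_pos: [468.9, 44.3, 197.2]
tcp_rot: [-180.0, 0.4, -180.0]
ft_force: [-2.6, 0.3, 24.1]
finger_gap: 22.2
```

jog_arm(targets=[[0,0,-0.001,0,0,0,1],[0,0,-0.0025,0,0,0,1],[0,0,-0.0038,0,0,0,1],[0,0,-0.0038,0,0,0,1]])

```text
time: 18.83
tool_pos: [467.1, 44.3, 197.7]
tcp_rot: [180.0, 0.1, -180.0]
ft_force: [-0.7, 0.7, 7.7]
finger_gap: 22.0
```

jog_arm(targets=[[0,0,0,0,0,0,0.7],[0,0,0,0,0,0,0.6],[0,0,0,0,0,0,0.5],[0,0,0,0,0,0,0.4],[0,0,0,0,0,0,0.4]])

```text
time: 19.25
tool_pos: [466.3, 44.3, 196.4]
tcp_rot: [-180.0, -0.0, -180.0]
ft_force: [-0.6, -0.4, 0.3]
finger_gap: 51.5
```

```bash
python3 look.py relR
```

```text
[466.34  44.28 196.43] [-1.8000e+02 -5.0000e-02 -1.7999e+02] [-0.59 -0.36  0.28] 51.47538305553222 19.25
wrist offs 248.5 179.5 scene offs 244.5 165.5 x8; scene starts 448; w [np.float64(284.36283637910674), np.float64(324.35342087201366)] s [np.float64(185.5881136799394), np.float64(325.84339092665823)]
```

View pics/relR.png

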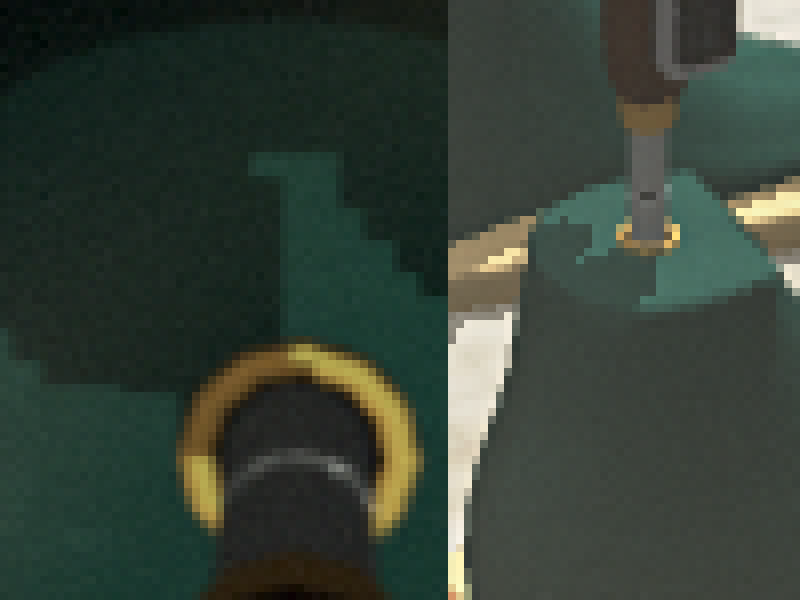

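The pin stands free and the fingers are open. I'll withdraw upward.

jog_arm(targets=[[0,0,-0.012,0,0,0,0.4],[0,0,-0.035,0,0,0,0.4],[0,0,-0.065,0,0,0,0.4],[0,0,-0.095,0,0,0,0.4],[0,0,-0.12,0,0,0,0.4]])

```text
time: 19.77
tool_pos: [466.8, 44.3, 320.1]
tcp_rot: [-180.0, 0.1, -180.0]
ft_force: [-0.4, -0.2, 0.1]
finger_gap: 51.4
```

jog_arm(targets=[[0.01,0,0,0,0,0,0.4],[0.03,0,0,0,0,0,0.4],[0.05,0,0,0,0,0,0.4],[0.06,0,0,0,0,0,0.4],[0.06,0,0,0,0,0,0.4]])

```text
time: 20.18
tool_pos: [405.6, 44.4, 318.5]
tcp_rot: [-180.0, 0.1, -180.0]
ft_force: [-0.1, -0.1, 0.1]
finger_gap: 51.0
```

jog_arm(targets=[[0,0,0,0,0,0,0.4],[0,0,0,0,0,0,0.4],[0,0,0,0,0,0,0.4]])

```text
time: 20.43
tool_pos: [407.1, 44.3, 317.0]
tcp_rot: [180.0, 0.0, -180.0]
ft_force: [-0.2, 0.3, -0.6]
finger_gap: 51.2
```

```bash
python3 - <<'E'
from bench import r
from h import *
s=r.sense();print(s["tool_pos"],s["qd"].round(2),s["ft_force"],s["time"])
a=r.snapshot("scene")["pixels"];b=r.snapshot("wrist")["pixels"]
cv2.imwrite("pics/f_s.png",a[:,:,::-1])
cv2.imwrite("pics/f_z.png",np.hstack([cv2.resize(np.ascontiguousarray(a[130:240,230:300,::-1]),None,fx=5,fy=5,interpolation=cv2.INTER_NEAREST),cv2.resize(np.ascontiguousarray(b[100:320,190:370,::-1]),None,fx=2.5,fy=2.5)]))
E
```

```text
[407.08442196  44.25759464 317.03258524] [-0.03  0.32  0.1  -0.02  0.02 -0.06] [-0.18519065  0.29131122 -0.55426674] 20.4333
```

View pics/f_s.png

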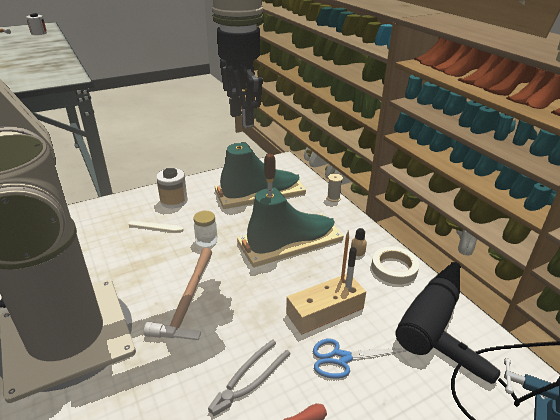

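View pics/f_z.png

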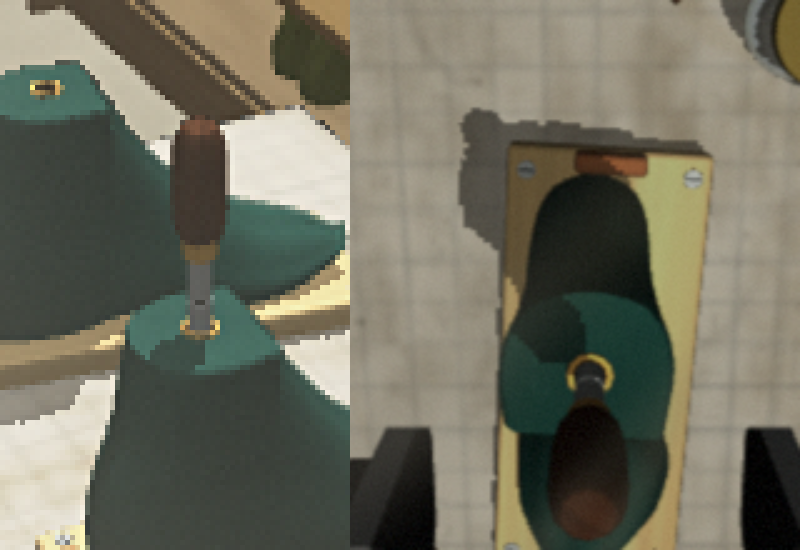

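The pin stands upright in the right last, at about (269,180) in the scene view. The arm is clear and nothing else has moved, so I'll hand in.

```bash
python3 -c "
from bench import r
print(r.hand_in(), r.sense()['time'])"
```

```text
the job is handed in; nothing more can be done
the job is handed in; nothing more can be done
```

The right-hand last is the one drilled too shallow. I left the pin standing upright and bottomed in it and handed the job in at about 20.5 s.

- **Left hole, sounded first:** the pin bottomed about 42 mm down at roughly 21 N peak on the wrist. The tube's grip accounts for about 4 N of that. The groove had come down level with the mouth, so this hole is sound.
- **Right hole:** the pin bottomed about 14 mm higher, at roughly 28 mm, and the groove stayed clearly above the rim. I pressed it home at up to about 26 N on the wrist, roughly 20 N on the floor. I then eased off and released it.
- **Last pictures:** the pin stood free and upright, the arm was clear with no contact force, and the jar, bottle, block and lasts looked undisturbed.

Two checks fell short:
- **First grip:** I took hold of the pin too high on the handle, so I opened and re-gripped lower before lifting.
- **Cameras:** the scene camera disagreed with the wrist camera by 2–4 mm, so I used the wrist view to line the pin up with the holes.

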